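# Pull the failed drive module from under its cooling bridges

### The arm

A 7-joint arm with a two-finger parallel gripper is mounted at the origin on the work surface. World frame = base frame: x ahead of the robot, y to its left, z up, the work surface at z = 0. Lengths are in m, angles in rad, forces in N, time in s.
With the tool pointing down it reaches from about 0.4 to 0.875 m from the base axis. Payload 19.3 kg.
Tool frame: the origin (TCP) lies at the very end of the fingers, on their centre line; the grasp point (between the pads) lies 19 mm behind it; z points along the fingers, y is the direction in which the jaws open and shut (so a half turn about z gives the same grasp; the last joint's range is limited). The gripper opens to 85 mm and grips with 20 to 120 N. Pads are 22 mm wide; open, the fingers measure 114 mm over their backs; the gripper's body (76 mm by 85 mm) begins 54 mm behind the grasp point. The pads swing forward as they close: fully open they stand 13 mm farther back than shut.
Start: joints at [-1.198, 0.521, -0.036, 1.599, 0.021, 1.021, -0.113], TCP at [0.268, 0.565, 0.231] pointing down, gripper open.
Joint ranges: [-2.91, 2.91], [-0.3, 2.13], [-1.5, 1.42], [0.17, 2.43], [-1.26, 4.41], [0.16, 1.93], [-2.52, 2.52]. Speed limits (rad/s): [1.89, 1.89, 2.39, 2.39, 3.01, 3.01, 3.01].

### API

Orientations are given as [roll, pitch, yaw] about the fixed x, y, z axes, in that order (R = Rz(yaw) Ry(pitch) Rx(roll)).
In Python, from workcell import bot, grab_frame, calibration, workorder gives the robot as it stands.
- The arm moves only by the tool move_arm, never from a script. Its arguments are lists of equal length, an entry for each row: "jaw": the closure in counts, from 0 (fully open) to 255 (shut); "dp": the shift along the tool's x, y, z in units of 800 mm (1.0 is 800 mm), a list of three; "rotation": the turn, a rotation vector about the tool's x, y, z in units of pi rad (1.0 is pi rad), a list of three. In form: {"jaw": [jaw, ...], "dp": [[dx, dy, dz], ...], "rotation": [[rx, ry, rz], ...]}. A call has 1 to 10 rows; each row shifts and turns the commanded pose from where the row before left it, along the tool's axes as they then stand; what a row does not reach is not made up. A row lasts 1/8 s, in which the tool goes at most 62.5 mm and 10.7 degrees, less where a joint would pass 70% of its speed; a pose out of reach is approached as far as the arm can. A call with a number of a shift or a turn outside -1 to 1 is refused whole. A call with a gripper value outside its range is refused whole. The fingers move at their own pace and stop on an object; "squeeze" is the grip in N (left out, the last holds). Time passes only in rows, so rows that do not move let the fingers close. It gives the time, the measured TCP pose, the force and the opening at its end, in the units of the state.
- bot.observe(): the state, without advancing time (a new reading comes with each control period).
- grab_frame(name): name is "scene" or "top" or "wrist"; returns the picture (384x512x3 uint8, blue, green, red); there is no depth.
- calibration(name): a dict with "camera_matrix" (3x3 intrinsics, pixels), "T" (4x4, takes a point from camera to world coordinates). Camera axes: x right, y down, z forward; pixel columns grow to the right and rows downward; lengths in m; the calibration is good to about 2 mm. A picture is of the moment at which its call begins: read the wrist's pose just before it. calibration takes no time and is no camera call; for the wrist camera it gives the pose at the moment of the call.
- workorder.job_done(): hands the job in, once; it reports no verdict.
The state is a dict: "clock": time; "qpos": joint angles; "qd": joint speeds; "joint_efforts": joint torques, N m; "position": TCP position; "tool_rot": TCP orientation; "force": force on the tool from outside, world axes, zero at the start; "moment": the same for the moment, N m; "grip_width": finger opening in m.
Only numpy, scipy, OpenCV 4.12 (cv2) and the standard library are available. Lean on these libraries where they do the work, as an engineer would, in place of code of your own. Each camera call takes 0.05 s, during which the arm holds its last target. There are 200 camera calls.

### The job

Clear the blue and the brass cooling bridge off the drive board and stand both upright on the grey mat; only then lift out the failed drive module (the one with the red label) and lay it flat in the orange tray, label up. Then put each bridge back upright where it stood on the board at the start, the same one at the same end, feet in the white outlines. Leave the green-labelled module in its bay, and the screwdriver, jar and fan where they are.

Things in the scene. Friction and masses are not known exactly. Their poses are not given: they have to be found in the camera images.
- bridge_blue_center (a point): Blue loose arch, 0.18 kg, 30 (x) x 154 (y) x 70 mm high, standing across both modules at one end. Legs 30 x 10 mm, 30 high, at its y ends; deck 30-36 mm above the feet; in the middle a grip block 22 (x) x 50 (y) mm, 36-70 mm above the feet, pinched across x; fins beside it to 48 mm. Symmetric by half a turn. Point: centre, 35 mm above the feet; z up.
- bridge_brass_center (a point): Brass-coloured loose arch (cooling bridge): same size, shape and point as the blue one, 80 mm from it at the other end of the modules. Which is at which end varies.
- module_red_center (a point): Failed module, red label on top, loose, 0.14 kg: grey block 118 (x) x 32 (y) x 26 mm high, pinched across y. Point: its centre, 13 mm above its underside; z up. Lies on the board in the left or right bay, between a cream socket and brass posts (4 to 8 mm play at each end), 4 mm under the bridge decks; bridge legs stand 10 mm outside it.
- module_green_center (a point): Good drive module with a green label on top, loose: same size and point as the red one, in the other bay, parallel to it, 82 mm centre to centre. It stays where it is.
- board: Black drive board, fixed, 230 (x) x 200 (y) mm. Origin: centre of its underside, on the table; its top is 12 mm higher. Bays along x at y = +41 and -41 mm. Bridges stand along y at x = +40 and -40 mm, feet in white outlines. Above its top: side flanges 10 mm, vented wall at the +x edge 26 mm, sockets 14 mm, posts 12 mm.
- mat: Grey mat, fixed, 190 mm (x) by 200 mm (y), 4 mm thick: the side area for the bridges, on the left or the right of the board. Origin at the centre of its underside.
- tray: Orange open tray, fixed, 190 mm (x) by 160 mm (y), 18 mm high, walls 4 mm and floor 4 mm thick; on the other side of the board from the mat. Origin at the centre of its underside.
- screwdriver: Blue-handled screwdriver lying on the table near the robot, loose; to be left alone. Origin under its middle part.
- jar: Small amber jar with a black cap, 48 mm across, 50 mm high, loose, beyond the board; to be left alone. Origin at the centre of its underside.
- fan: Black square case fan 60 x 60 x 25 mm lying flat, loose, beyond the board; to be left alone. Origin at the centre of its underside.

How it is judged:
On the way, in this order (a step that is already met when the one before it is completed fails the run):
1. both bridges stand released on the grey mat (x of bridge_blue_center in the frame of mat between -0.095 and 0.095 m and y of bridge_blue_center in the frame of mat between -0.1 and 0.1 m and z of each of bridge_blue_center, bridge_brass_center in the frame of mat below 0.044 m and angle between each of bridge_blue_center, bridge_brass_center's own z axis and vertical below 0.12 rad and x of bridge_brass_center in the frame of mat between -0.095 and 0.095 m and y of bridge_brass_center in the frame of mat between -0.1 and 0.1 m and linear speed of each of bridge_blue, bridge_brass below 0.03 m/s and angular speed of each of bridge_blue, bridge_brass below 0.2 rad/s and contact force between each of bridge_blue, bridge_brass and the fingers below 0.3 N), for 0.2 s.
2. the red module lies released and flat in the orange tray while both bridges are still on the mat (x of module_red_center in the frame of tray between -0.08 and 0.08 m and y of module_red_center in the frame of tray between -0.07 and 0.07 m and z of module_red_center in the frame of tray below 0.022 m and angle between each of module_red_center, bridge_blue_center, bridge_brass_center's own z axis and vertical below 0.12 rad and linear speed of module_red below 0.03 m/s and angular speed of module_red below 0.2 rad/s and contact force between module_red and the fingers below 0.3 N and x of bridge_blue_center in the frame of mat between -0.095 and 0.095 m and y of bridge_blue_center in the frame of mat between -0.1 and 0.1 m and z of each of bridge_blue_center, bridge_brass_center in the frame of mat below 0.044 m and x of bridge_brass_center in the frame of mat between -0.095 and 0.095 m and y of bridge_brass_center in the frame of mat between -0.1 and 0.1 m), for 0.2 s.
At the end, for the whole second after the job is handed in: Red module flat in the orange tray, label up; each bridge upright within 12 mm of where it started and 0.15 rad of the board's y; green module within 10 mm of its start; screwdriver, jar and fan within 20 mm of theirs; all released and at rest (x of module_red_center in the frame of tray between -0.08 and 0.08 m and y of module_red_center in the frame of tray between -0.07 and 0.07 m and z of module_red_center in the frame of tray below 0.022 m and angle between each of module_red_center, bridge_blue_center, bridge_brass_center, module_green_center's own z axis and vertical below 0.12 rad and linear speed of each of module_red, bridge_blue, bridge_brass, module_green below 0.03 m/s and angular speed of each of module_red, bridge_blue, bridge_brass, module_green below 0.2 rad/s and contact force between each of module_red, bridge_blue, bridge_brass, module_green and the fingers below 0.3 N and distance of each of bridge_blue_center, bridge_brass_center from where it was at the start of the episode below 0.012 m and angle between the y axis of each of bridge_blue_center, bridge_brass_center and the y axis of board, either way round below 0.15 rad and distance of module_green_center from where it was at the start of the episode below 0.01 m and distance of each of screwdriver, jar, fan from where it was at the start of the episode below 0.02 m); the robot touches nothing.
It fails at once if the green module is shifted more than 15 mm (distance of module_green_center from where it was at the start of the episode above 0.015 m).
It fails at once if the screwdriver, jar or fan is pushed away more than 20 mm (distance of any of screwdriver, jar, fan from where it was at the start of the episode above 0.02 m).
It fails at once if a bridge or the red module is tipped over (angle between any of bridge_blue_center, bridge_brass_center, module_red_center's own z axis and vertical above 0.8 rad).
It also fails if it takes over 134 s, if anything falls off the work surface, if the arm or the gripper's body presses on something with over 40 N, if the wrist force passes 120 N, or if a joint passes its speed limit or range.

## Working session

There is one attempt and no reset: what is moved stays moved. The work goes in short steps, Python scripts to look and compute and a tool call to move; the robot and the scene stay as the last step left them, time stands still between calls to the robot, and variables do not carry over. Pictures are saved under pics/ and viewed, about 12 in all and at most 16, crops included, and the job is handed in when it is done.

Besides the shell and the picture viewer there is one more tool, called after "Emit:" in YAML: its name, and indented under it one key for each argument. move_arm: Moves the arm, as the interface text tells. Shifts and turns lie within -1 to 1; 1 stands for 800 mm of shift or pi rad of turn. Its arguments: {"type":"object","properties":{"jaw":{"type":"array","items":{"type":"number"}},"dp":{"type":"array","items":{"type":"array","items":{"type":"number","minimum":-1,"maximum":1}}},"rotation":{"type":"array","items":{"type":"array","items":{"type":"number","minimum":-1,"maximum":1}}},"squeeze":{"type":"number"}},"required":["jaw","dp","rotation"]}

```bash
mkdir -p pics; python3 - <<'E'
from workcell import bot, grab_frame, calibration
import cv2,numpy as np
print(bot.observe())
for n in ("scene","top"):
    im=grab_frame(n); cv2.imwrite(f"pics/{n}0.png",cv2.resize(im,None,fx=1.5,fy=1.5,interpolation=cv2.INTER_CUBIC)); cv2.imwrite(f"raw_{n}.png",im)
    c=calibration(n);print(n,np.round(c["camera_matrix"],1).tolist(),np.round(c["T"],4).tolist())
E
```

```text
{'clock': 0.0, 'qpos': array([-1.19824244,  0.52204648, -0.03632725,  1.59998549,  0.02119725,
        1.02110531, -0.11281566]), 'qd': array([ 0.00141088, -0.0004965 , -0.00069829, -0.00013008, -0.00048681,
        0.00108644,  0.00062523]), 'joint_efforts': array([ 7.80618593e-04, -9.27125144e+01,  1.98032230e+00, -3.69931948e+01,
        1.78771693e-02,  8.26828385e-03,  3.27617545e-05]), 'position': array([0.26765816, 0.56441804, 0.23071357]), 'tool_rot': array([-3.14043571e+00,  8.03643769e-05,  2.69881121e+00]), 'force': array([ 0.4492994 , -0.30598287, -0.28142636]), 'moment': array([-0.00086114, -0.06009836, -0.00726563]), 'grip_width': 0.08520039168043496}
scene [[442.9, 0.0, 253.8], [0.0, 442.9, 196.6], [0.0, 0.0, 1.0]] [[-0.8492, 0.3742, -0.3727, 1.0169], [0.5277, 0.5728, -0.6272, 0.76], [-0.0212, -0.7293, -0.6839, 0.8976], [0.0, 0.0, 0.0, 1.0]]
top [[491.3, 0.0, 258.0], [0.0, 491.3, 188.1], [0.0, 0.0, 1.0]] [[0.0143, -0.9964, 0.0834, 0.4676], [-0.9999, -0.0135, 0.0101, -0.0099], [-0.0089, -0.0836, -0.9965, 1.1933], [0.0, 0.0, 0.0, 1.0]]
```

View pics/top0.png

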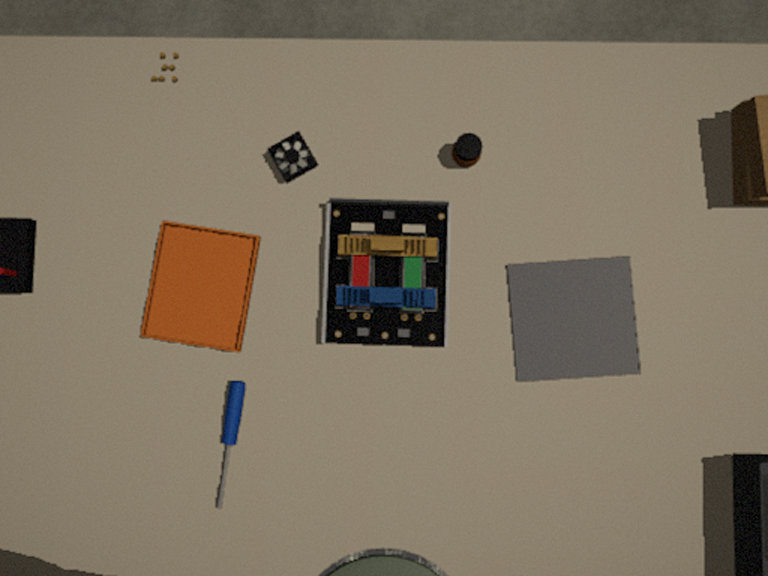

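View pics/scene0.png

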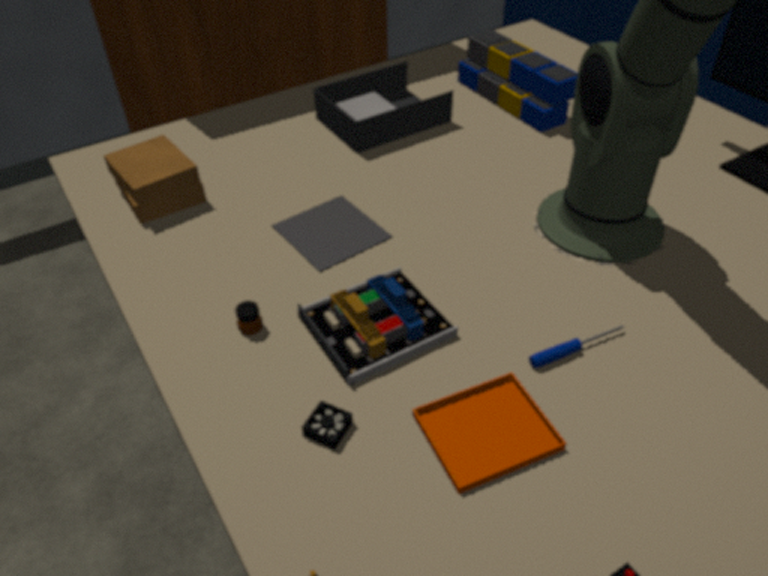

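The top view (1.5x) shows the orange tray on the left (+y) around (200,287) and the mat on the right around (573,318). The board is around (386,273), with brass on the far (+x) side at (388,246) and blue on the near side at (386,297). The red module is in the left bay, and the scene view agrees.

```bash
cat > h.py <<'E'
import cv2,numpy as np
from workcell import bot, grab_frame, calibration
def ray(c,uv):
    K=np.array(c["camera_matrix"]);T=np.array(c["T"])
    d=T[:3,:3]@np.linalg.solve(K,[uv[0],uv[1],1]);return T[:3,3],d/np.linalg.norm(d)
def plane(c,uv,z):
    o,d=ray(c,uv);return o+d*(z-o[2])/d[2]
def tri(c1,u1,c2,u2):
    o1,d1=ray(c1,u1);o2,d2=ray(c2,u2)
    s=np.linalg.lstsq(np.c_[d1,-d2],o2-o1,rcond=None)[0]
    a,b=o1+s[0]*d1,o2+s[1]*d2;return (a+b)/2,np.linalg.norm(a-b)
H=dict(orange=((5,170,90),(14,255,255)),brass=((15,110,60),(28,255,255)),blue=((100,130,50),(125,255,255)),red=((0,180,90),(4,255,255)),green=((50,120,60),(80,255,255)))
def blobs(im,name,n=1,amin=20):
    hsv=cv2.cvtColor(im,cv2.COLOR_BGR2HSV)
    m=cv2.inRange(hsv,*H[name])
    if name=="red": m|=cv2.inRange(hsv,(174,180,90),(180,255,255))
    m=cv2.morphologyEx(m,cv2.MORPH_CLOSE,np.ones((3,3)))
    cs=[c for c in cv2.findContours(m,cv2.RETR_EXTERNAL,cv2.CHAIN_APPROX_NONE)[0] if cv2.contourArea(c)>amin]
    return sorted(cs,key=cv2.contourArea,reverse=True)[:n]
E
python3 - <<'E'
from h import *
im={n:cv2.imread(f"raw_{n}.png") for n in("top","scene")};C={n:calibration(n) for n in im}
for k in H:
    for n in im:
        for c in blobs(im[n],k,3):
            r=cv2.minAreaRect(c);print(k,n,np.round(r[0],1),np.round(r[1],1),cv2.contourArea(c))
            if n=="top":
                for z in ((0.048,) if k in("brass","blue") else (0.038,) if k in("red","green") else(0.018,)):
                    print("   ",np.round([plane(C[n],p,z)[:2] for p in cv2.boxPoints(r)],4).tolist(),np.round(plane(C[n],r[0],z),4))
hsv=cv2.cvtColor(im["top"],cv2.COLOR_BGR2HSV)
print(hsv[210,380],hsv[250,290],hsv[150,230], hsv[222,235])
g=cv2.inRange(hsv,(0,0,60),(180,45,130));g[:,:325]=0;g[:165]=0;g[260:]=0;g[:,435:]=0
c=max(cv2.findContours(cv2.morphologyEx(g,cv2.MORPH_OPEN,np.ones((3,3))),0,2)[0],key=cv2.contourArea);r=cv2.minAreaRect(c);print("mat",r,np.round([plane(C["top"],p,.004)[:2] for p in cv2.boxPoints(r)],4).tolist(),plane(C["top"],r[0],.004))
b=cv2.inRange(hsv,(0,0,0),(180,255,45));b[:130]=0;b[235:]=0;b[:,:210]=0;b[:,305:]=0
c=max(cv2.findContours(cv2.morphologyEx(b,cv2.MORPH_CLOSE,np.ones((25,25))),0,2)[0],key=cv2.contourArea);r=cv2.minAreaRect(c);print("board",r,np.round([plane(C["top"],p,.012)[:2] for p in cv2.boxPoints(r)],4).tolist(),plane(C["top"],r[0],.012))
E
```

```text
orange top [133.1 190.4] [67.3 79.1] 5105.5
    [[0.4752, 0.3951], [0.6642, 0.3703], [0.6382, 0.2084], [0.4502, 0.2353]] [0.5563 0.3023 0.018 ]
orange scene [325.5 284.7] [60.8 85.5] 4348.5
brass top [258.  163.1] [66.3 13.8] 800.5
    [[0.6075, 0.0805], [0.6403, 0.0801], [0.6376, -0.0757], [0.6048, -0.075]] [0.6225 0.0024 0.048 ]
brass top [507.   98.5] [69.  8.] 278.5
    [[0.8677, -0.577], [0.8679, -0.596], [0.7016, -0.5912], [0.7013, -0.5725]] [ 0.7841 -0.5842  0.048 ]
brass scene [ 98.7 108.7] [39.5 50.7] 1248.0
brass scene [239.6 210.2] [45.7 15.5] 411.0
brass scene [337.3  35.2] [21.9 28.3] 229.5
blue top [256.5 197.3] [65.3 13.3] 736.5
    [[0.5276, 0.0813], [0.5589, 0.081], [0.5561, -0.0718], [0.5249, -0.0711]] [0.5419 0.0048 0.048 ]
blue top [155.2 274.5] [ 9.9 42. ] 356.0
    [[0.3141, 0.2533], [0.4093, 0.2416], [0.4062, 0.2188], [0.3111, 0.2307]] [0.36   0.2361 0.048 ]
blue scene [370.3 234.8] [ 7.7 34.2] 212.0
blue scene [362.3  46.8] [44.6 14.5] 159.0
blue scene [262.5 202. ] [44.5  9.2] 117.5
red top [240. 180.] [20. 10.] 171.5
    [[0.6067, 0.0568], [0.607, 0.0331], [0.5595, 0.0323], [0.5591, 0.0559]] [0.583  0.0445 0.038 ]
red scene [259.  215.5] [ 7.3 15. ] 84.5
green top [275. 181.] [20. 10.] 187.5
    [[0.6054, -0.0261], [0.6057, -0.0497], [0.5582, -0.0502], [0.5579, -0.0267]] [ 0.5817 -0.0382  0.038 ]
green scene [245.8 197.1] [ 7.2 11.2] 63.0
[11 22 92] [ 19  52 146] [138 170  15] [  0 255   3]
mat ((381.87054443359375, 212.31764221191406), (78.99739837646484, 82.98562622070312), 85.60128784179688) [[0.5991, -0.1907], [0.6173, -0.3914], [0.4274, -0.4034], [0.4093, -0.2053]] [ 0.51261706 -0.29777287  0.004     ]
board ((257.48944091796875, 181.84817504882812), (78.32768249511719, 95.19872283935547), 1.7357046604156494) [[0.4686, 0.0992], [0.6999, 0.0971], [0.6964, -0.0937], [0.4656, -0.0885]] [0.58169226 0.0034354  0.012     ]
```

Emit:
move_arm:
  jaw: [0,0,0,0,0,0,0,0,0,0]
  dp:
    - [0,0,0]
    - [0,0,0]
    - [0,0,0]
    - [0,0,0]
    - [0,0,0]
    - [0,0,0]
    - [0,0,0]
    - [-0.054,0.03,0]
    - [-0.054,0.03,0]
    - [-0.054,0.03,0]
  rotation:
    - [0,0,0.052]
    - [0,0,0.052]
    - [0,0,0.052]
    - [0,0,0.052]
    - [0,0,0.052]
    - [0,0,0.052]
    - [0,0,0.052]
    - [0,0,0]
    - [0,0,0]
    - [0,0,0]
  squeeze: 40

```text
clock: 1.35
position: [0.3382, 0.4325, 0.2311]
tool_rot: [-3.141, 0.0, 1.556]
force: [0.5, 1.1, -0.2]
grip_width: 0.0855
```

Emit:
move_arm:
  jaw: [0,0,0,0,0,0,0,0,0,0]
  dp:
    - [-0.054,0.03,0]
    - [-0.054,0.03,0]
    - [-0.054,0.03,0]
    - [-0.054,0.03,0]
    - [-0.054,0.03,0]
    - [-0.054,0.03,0]
    - [-0.054,0.03,0]
    - [-0.054,0.03,0]
    - [-0.054,0.03,0]
    - [-0.054,0.03,0]
  rotation:
    - [0,0,0]
    - [0,0,0]
    - [0,0,0]
    - [0,0,0]
    - [0,0,0]
    - [0,0,0]
    - [0,0,0]
    - [0,0,0]
    - [0,0,0]
    - [0,0,0]

```text
clock: 2.6
position: [0.5715, -0.0031, 0.2311]
tool_rot: [-3.141, -0.0, 1.555]
force: [0.8, 0.1, 0.4]
grip_width: 0.0851
```

```bash
python3 - <<'E'
from h import *
s=bot.observe();print(s["clock"],s["position"],s["tool_rot"],s["force"],s["qpos"])
c=calibration("wrist");print(np.round(c["camera_matrix"],1).tolist(),np.round(c["T"],4).tolist())
im=grab_frame("wrist");cv2.imwrite("raw_w1.png",im);np.savez("w1.npz",**c);cv2.imwrite("pics/w1.png",cv2.resize(im,None,fx=1.5,fy=1.5))
E
```

```text
2.6 [ 0.57153965 -0.00309562  0.23113359] [-3.14131667e+00 -9.92561279e-05  1.55535550e+00] [0.76004769 0.05278271 0.39129926] [-0.37295816  0.46238962  0.38404542  1.75985044 -0.20572551  0.95918444
  0.07793649]
[[290.9, 0.0, 255.3], [0.0, 290.9, 194.5], [0.0, 0.0, 1.0]] [[0.9999, -0.0151, -0.0049, 0.5729], [-0.0158, -0.9601, -0.2793, 0.0666], [-0.0005, 0.2793, -0.9602, 0.3747], [0.0, 0.0, 0.0, 1.0]]
```

View pics/w1.png

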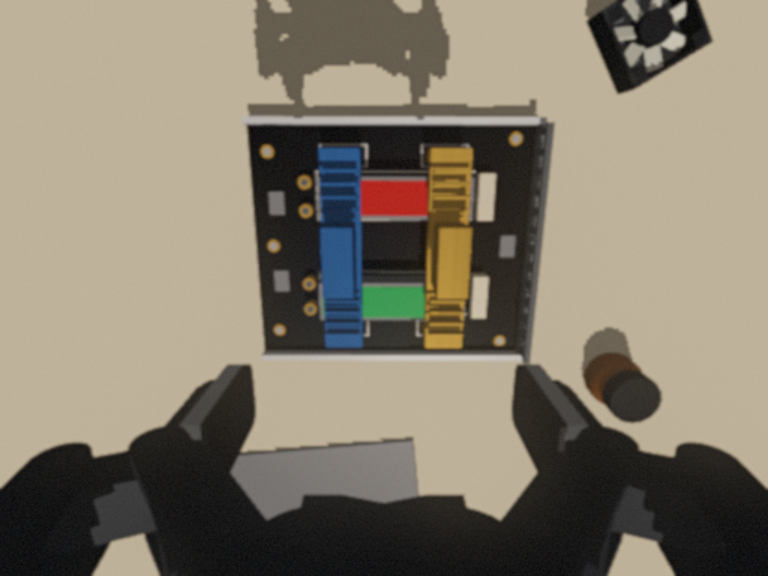

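Wrist view 1 (1.5x): the blue grip block is at about (338,263) and the brass one at (454,263). The red label is at (394,198), green at (393,302), and the white outlines are visible at the leg ends. I'll take a second wrist position for height.

Emit:
move_arm:
  jaw: [0,0,0,0]
  dp:
    - [0.03,-0.045,0]
    - [0.03,-0.045,0]
    - [0,0,0]
    - [0,0,0]
  rotation:
    - [0,0,0]
    - [0,0,0]
    - [0,0,0]
    - [0,0,0]

```text
clock: 3.15
position: [0.5001, 0.0474, 0.2315]
tool_rot: [3.141, 0.0, 1.555]
force: [0.9, 0.1, 0.3]
grip_width: 0.0855
```

```bash
python3 - <<'E'
from h import *
s=bot.observe();print(s["position"],s["tool_rot"])
c2=calibration("wrist");im2=grab_frame("wrist");cv2.imwrite("raw_w2.png",im2);np.savez("w2.npz",**c2)
c1=dict(np.load("w1.npz"));im1=cv2.imread("raw_w1.png")
R={}
for n,im,c in(("1",im1,c1),("2",im2,c2)):
    hsv=cv2.cvtColor(im,cv2.COLOR_BGR2HSV)
    for k in("blue","brass","red","green"):
        for b in blobs(im,k,1):
            r=cv2.minAreaRect(b)
            if k in("blue","brass"):
                m=np.zeros(im.shape[:2],np.uint8);cv2.drawContours(m,[b],-1,255,-1)
                t=0.85*np.percentile(hsv[...,2][m>0],95)
                g=((hsv[...,2]>t)&(m>0)).astype(np.uint8)*255
                g=cv2.morphologyEx(g,cv2.MORPH_OPEN,np.ones((9,9)))
                bb=max(cv2.findContours(g,0,2)[0],key=cv2.contourArea);rr=cv2.minAreaRect(bb);R[k+"blk",n]=rr[0]
                print(n,k,"blk",np.round(rr[0],1),np.round(rr[1],1),"rect",np.round(r[0],1),np.round(r[1],1),round(r[2],1),t)
                print("  top-plane .082",np.round([plane(c,p,.082)[:2] for p in cv2.boxPoints(rr)],4).tolist())
            else:
                R[k,n]=r[0]; print(n,k,np.round(r,1) if 0 else (np.round(r[0],1),np.round(r[1],1)))
for k in("blueblk","brassblk","red","green"): print(k,[np.round(x,4) for x in tri(c1,R[k,"1"],c2,R[k,"2"])])
cv2.imwrite("pics/w2.png",cv2.resize(im2,None,fx=1.5,fy=1.5))
E
```

```text
[0.50010448 0.04736605 0.23145663] [3.14111294e+00 3.88672752e-05 1.55540991e+00]
1 blue blk [224.  175.5] [45. 20.] rect [226.  164.5] [133.  30.] 90.0 118.14999999999999
  top-plane .082 [[0.5306, 0.0256], [0.5507, 0.0253], [0.549, -0.022], [0.5279, -0.0216]]
1 brass blk [302.  175.5] [45. 20.] rect [298.6 165. ] [ 32.4 134.8] 1.5 156.4
  top-plane .082 [[0.609, 0.0244], [0.6291, 0.0241], [0.631, -0.0233], [0.6099, -0.0229]]
1 red (array([262.5, 131.5]), array([21., 43.]))
1 green (array([262., 201.]), array([18., 40.]))
2 blue blk [292.5 221. ] [42. 19.] rect [290.1 205. ] [ 28.2 124.4] 1.0 112.2
  top-plane .082 [[0.5292, 0.0254], [0.5493, 0.0251], [0.5507, -0.0234], [0.5298, -0.0231]]
2 brass blk [367.1 220.5] [19.1 42.9] rect [358.5 205.1] [ 43.  126.7] 4.9 137.7
  top-plane .082 [[0.6093, -0.0229], [0.6101, 0.0261], [0.6303, 0.0236], [0.6304, -0.0257]]
2 red (array([324.5, 174.5]), array([19., 41.]))
2 green (array([320. , 238.5]), array([17., 40.]))
blueblk [array([0.5396, 0.0025, 0.084 ]), np.float64(0.0006)]
brassblk [array([0.6195, 0.0013, 0.0832]), np.float64(0.0001)]
red [array([0.5805, 0.0436, 0.0442]), np.float64(0.0005)]
green [array([ 0.5792, -0.0377,  0.0436]), np.float64(0.0005)]
```

View pics/w2.png

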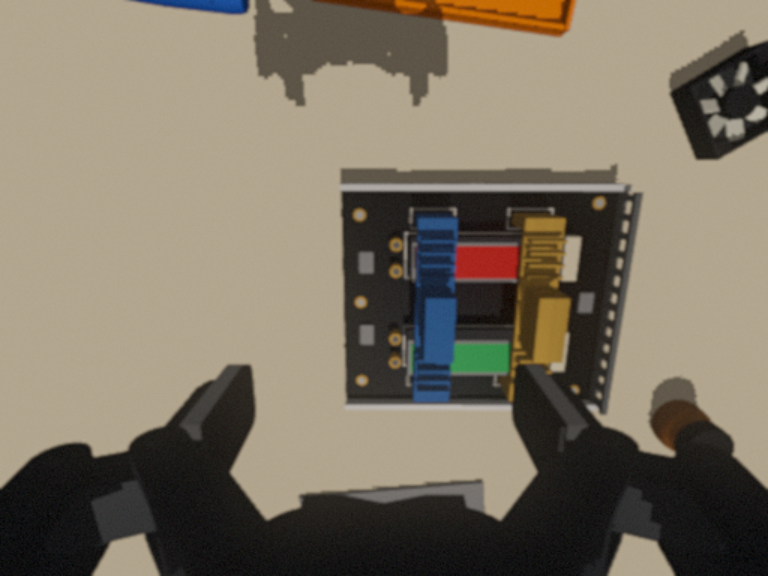

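Both heights agree with the text to within 2 mm (block tops at 84 and 83 mm). Blue is at (0.540, 0.002) and brass at (0.620, 0.001). Next is the blue bridge.

Emit:
move_arm:
  jaw: [110,110,110,110,110,110,110,110,110]
  dp:
    - [-0.028,0.025,0]
    - [-0.028,0.025,0]
    - [0,0,0]
    - [0,0,0.04]
    - [0,0,0.04]
    - [0,0,0.04]
    - [0,0,0.04]
    - [0,0,0]
    - [0,0,0]
  rotation:
    - [0,0,0]
    - [0,0,0]
    - [0,0,0]
    - [0,0,0]
    - [0,0,0]
    - [0,0,0]
    - [0,0,0]
    - [0,0,0]
    - [0,0,0]

```text
clock: 4.32
position: [0.5395, 0.0019, 0.1043]
tool_rot: [3.141, 0.0, 1.555]
force: [0.0, 0.3, 0.1]
grip_width: 0.0483
```

```bash
cat > d.py <<'E'
import sys
from h import *
# usage: d.py x y z yaw -> tool shift (units) and turn (units)
def delta(t,yaw):
    s=bot.observe();p=s["position"];th=s["tool_rot"][2]
    w=np.array(t)-p;e=(yaw-th+np.pi)%(2*np.pi)-np.pi
    print("clk",round(s["clock"],2),"pos",np.round(p,4),"rpy",np.round(s["tool_rot"],4),"F",np.round(s["force"],1),"w",round(s["grip_width"],4),"q",np.round(s["qpos"],2))
    print("dp",np.round([(np.cos(th)*w[0]+np.sin(th)*w[1])/.8,(np.sin(th)*w[0]-np.cos(th)*w[1])/.8,-w[2]/.8],4),"rz",round(-e/np.pi,4))
if __name__=="__main__":
    a=list(map(float,sys.argv[1:]));delta(a[:3],a[3])
E
python3 d.py 0.540 0.0022 0.054 1.5554
```

```text
clk 4.33 pos [0.5395 0.0019 0.1043] rpy [3.1409 0.     1.5549] F [0.  0.3 0.1] w 0.0483 q [-0.34  0.59  0.31  1.94 -0.29  0.65  0.14]
dp [0.0004 0.0006 0.0628] rz -0.0002
```

Emit:
move_arm:
  jaw: [110,110,110,255,255,255,255,255,255,255]
  dp:
    - [0,0,0.031]
    - [0,0,0.031]
    - [0,0,0]
    - [0,0,0]
    - [0,0,0]
    - [0,0,0]
    - [0,0,0]
    - [0,0,-0.02]
    - [0,0,-0.04]
    - [0,0,-0.04]
  rotation:
    - [0,0,0]
    - [0,0,0]
    - [0,0,0]
    - [0,0,0]
    - [0,0,0]
    - [0,0,0]
    - [0,0,0]
    - [0,0,0]
    - [0,0,0]
    - [0,0,0]

```text
clock: 5.58
position: [0.5391, 0.002, 0.1359]
tool_rot: [3.141, -0.0, 1.555]
force: [1.3, 0.8, -1.7]
grip_width: 0.0214
```

```bash
python3 d.py 0.468 -0.298 0.134 1.5554
```

```text
clk 5.58 pos [0.5391 0.002  0.1359] rpy [ 3.1409e+00 -1.0000e-04  1.5551e+00] F [ 1.3  0.8 -1.7] w 0.0214 q [-0.36  0.54  0.34  1.93 -0.27  0.72  0.12]
dp [-0.3763 -0.083   0.0024] rz -0.0001
```

Emit:
move_arm:
  jaw: [255,255,255,255,255,255,255,255,255,255]
  dp:
    - [-0.02,-0.004,0]
    - [-0.051,-0.011,0]
    - [-0.051,-0.011,0]
    - [-0.051,-0.011,0]
    - [-0.051,-0.011,0]
    - [-0.051,-0.011,0]
    - [-0.051,-0.011,0]
    - [-0.03,-0.008,0]
    - [-0.02,-0.005,0]
    - [0,0,0]
  rotation:
    - [0,0,0]
    - [0,0,0]
    - [0,0,0]
    - [0,0,0]
    - [0,0,0]
    - [0,0,0]
    - [0,0,0]
    - [0,0,0]
    - [0,0,0]
    - [0,0,0]

```text
clock: 6.82
position: [0.4674, -0.2986, 0.1337]
tool_rot: [-3.141, 0.0, 1.554]
force: [0.3, 1.0, -1.9]
grip_width: 0.0215
```

Emit:
move_arm:
  jaw: [255,255,255,255,255,255]
  dp:
    - [0,0,0.035]
    - [0,0,0.035]
    - [0,0,0.02]
    - [0,0,0.01]
    - [0,0,0]
    - [0,0,0]
  rotation:
    - [0,0,0]
    - [0,0,0]
    - [0,0,0]
    - [0,0,0]
    - [0,0,0]
    - [0,0,0]

```text
clock: 7.58
position: [0.4684, -0.2979, 0.0544]
tool_rot: [3.141, 0.0, 1.555]
force: [-0.9, -0.7, -2.1]
grip_width: 0.0214
```

```bash
python3 d.py 0.468 -0.298 0.0475 1.5554; python3 - <<'E'
from h import *
im=grab_frame("scene");cv2.imwrite("pics/s1.png",cv2.resize(im[100:300,100:400],None,fx=2.5,fy=2.5))
E
```

```text
clk 7.58 pos [ 0.4684 -0.2979  0.0544] rpy [3.1407e+00 4.0000e-04 1.5552e+00] F [-0.9 -0.7 -2.1] w 0.0214 q [ 0.27  0.69  0.27  1.92 -0.31  0.57  0.73]
dp [-0.0001 -0.0005  0.0087] rz -0.0001
```

View pics/s1.png

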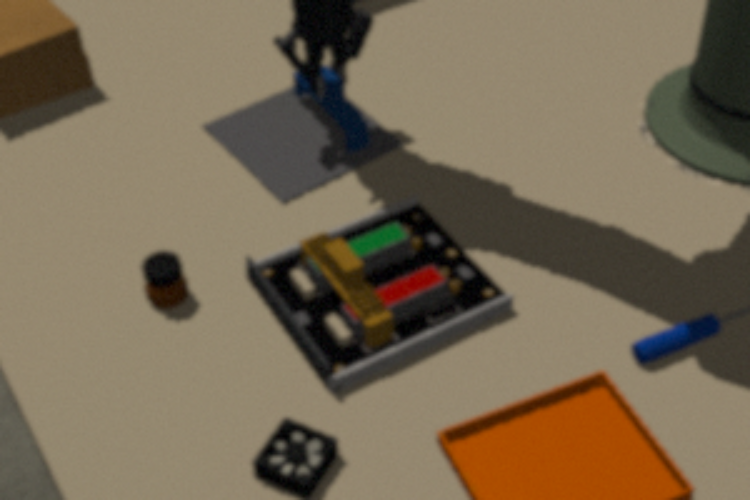

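The blue bridge is held upright over the mat (scene crop, about (335,105)) and the board is undisturbed. I'll lower it to contact.

Emit:
move_arm:
  jaw: [255,255,255,255,255]
  dp:
    - [0,0,0.005]
    - [0,0,0.003]
    - [0,0,0.001]
    - [0,0,0]
    - [0,0,0]
  rotation:
    - [0,0,0]
    - [0,0,0]
    - [0,0,0]
    - [0,0,0]
    - [0,0,0]

```text
clock: 8.25
position: [0.4681, -0.2977, 0.0472]
tool_rot: [3.141, -0.0, 1.555]
force: [-3.7, 3.5, 17.5]
grip_width: 0.0216
```

Emit:
move_arm:
  jaw: [255,110,110,110,110,110,110,110,110]
  dp:
    - [0,0,-0.0005]
    - [0,0,0]
    - [0,0,0]
    - [0,0,0]
    - [0,0,-0.02]
    - [0,0,-0.04]
    - [0,0,-0.06]
    - [0,0,-0.04]
    - [0,0,0]
  rotation:
    - [0,0,0]
    - [0,0,0]
    - [0,0,0]
    - [0,0,0]
    - [0,0,0]
    - [0,0,0]
    - [0,0,0]
    - [0,0,0]
    - [0,0,0]

```text
clock: 9.38
position: [0.469, -0.2983, 0.1781]
tool_rot: [3.137, 0.002, 1.555]
force: [-0.9, -0.3, -0.1]
grip_width: 0.0486
```

```bash
python3 d.py 0.620 0.001 0.054 1.5554
```

```text
clk 9.38 pos [ 0.469  -0.2983  0.1781] rpy [3.1373e+00 1.7000e-03 1.5551e+00] F [-0.9 -0.3 -0.1] w 0.0486 q [ 0.2   0.5   0.36  1.86 -0.23  0.82  0.66]
dp [0.3771 0.1828 0.1551] rz -0.0001
```

Emit:
move_arm:
  jaw: [110,110,110,110,110,110,110,110,110,110]
  dp:
    - [0.03,0.015,0]
    - [0.055,0.027,0]
    - [0.055,0.027,0]
    - [0.055,0.027,0]
    - [0.055,0.027,0]
    - [0.055,0.027,0]
    - [0.045,0.02,0]
    - [0.027,0.013,0]
    - [0,0,0]
    - [0,0,0]
  rotation:
    - [0,0,0]
    - [0,0,0]
    - [0,0,0]
    - [0,0,0]
    - [0,0,0]
    - [0,0,0]
    - [0,0,0]
    - [0,0,0]
    - [0,0,0]
    - [0,0,0]

```text
clock: 10.62
position: [0.6186, 0.0001, 0.1748]
tool_rot: [-3.141, 0.001, 1.554]
force: [-0.6, -0.8, 0.3]
grip_width: 0.0486
```

```bash
python3 d.py 0.620 0.001 0.054 1.5554; python3 - <<'E'
from h import *
c=calibration("top");im=grab_frame("top")
for b in blobs(im,"blue",3): r=cv2.minAreaRect(b);print(np.round(plane(c,r[0],.04),4),r)
E
```

```text
clk 10.62 pos [6.186e-01 1.000e-04 1.748e-01] rpy [-3.1411e+00  8.0000e-04  1.5538e+00] F [-0.6 -0.8  0.3] w 0.0486 q [-0.32  0.6   0.34  1.68 -0.24  0.9   0.1 ]
dp [0.0012 0.0017 0.1511] rz -0.0005
[ 0.4691 -0.2949  0.04  ] ((384.48681640625, 230.4214630126953), (65.34310150146484, 12.618839263916016), 1.7899105548858643)
[0.3592 0.2378 0.04  ] ((155.2254180908203, 274.53466796875), (9.883718490600586, 42.04381561279297), 8.746161460876465)
```

Blue stands on the mat at (0.469, -0.295). Next is brass.

Emit:
move_arm:
  jaw: [110,110,110,110,110,110,110]
  dp:
    - [0.001,0.0017,0.04]
    - [0,0,0.04]
    - [0,0,0.03]
    - [0,0,0.025]
    - [0,0,0.015]
    - [0,0,0]
    - [0,0,0]
  rotation:
    - [0,0,0]
    - [0,0,0]
    - [0,0,0]
    - [0,0,0]
    - [0,0,0]
    - [0,0,0]
    - [0,0,0]

```text
clock: 11.55
position: [0.6209, 0.0022, 0.0556]
tool_rot: [3.141, -0.0, 1.555]
force: [0.3, 0.4, 0.7]
grip_width: 0.0486
```

Emit:
move_arm:
  jaw: [255,255,255,255,255,255,255,255,255,255]
  dp:
    - [0,0,0]
    - [0,0,0]
    - [0,0,0]
    - [0,0,0]
    - [0,0,0]
    - [0,0,-0.02]
    - [0,0,-0.04]
    - [0,0,-0.04]
    - [0,0,-0.02]
    - [0,0,0]
  rotation:
    - [0,0,0]
    - [0,0,0]
    - [0,0,0]
    - [0,0,0]
    - [0,0,0]
    - [0,0,0]
    - [0,0,0]
    - [0,0,0]
    - [0,0,0]
    - [0,0,0]

```text
clock: 12.8
position: [0.6209, 0.0024, 0.1518]
tool_rot: [3.14, -0.0, 1.555]
force: [0.4, 0.0, -1.4]
grip_width: 0.0214
```

```bash
python3 d.py 0.560 -0.298 0.0475 1.5554
```

```text
clk 12.8 pos [0.6209 0.0024 0.1518] rpy [ 3.1399e+00 -3.0000e-04  1.5553e+00] F [ 0.4  0.  -1.4] w 0.0214 q [-0.32  0.63  0.33  1.7  -0.26  0.85  0.11]
dp [-0.3767 -0.0703  0.1304] rz -0.0
```

Emit:
move_arm:
  jaw: [255,255,255,255,255,255,255,255,255,255]
  dp:
    - [-0.02,-0.004,0]
    - [-0.05,-0.009,0]
    - [-0.051,-0.01,0]
    - [-0.051,-0.01,0]
    - [-0.051,-0.01,0]
    - [-0.051,-0.01,0]
    - [-0.051,-0.01,0]
    - [-0.03,-0.005,0]
    - [-0.02,-0.003,0]
    - [0,0,0]
  rotation:
    - [0,0,0]
    - [0,0,0]
    - [0,0,0]
    - [0,0,0]
    - [0,0,0]
    - [0,0,0]
    - [0,0,0]
    - [0,0,0]
    - [0,0,0]
    - [0,0,0]

```text
clock: 14.05
position: [0.5582, -0.2977, 0.1502]
tool_rot: [-3.141, -0.0, 1.554]
force: [-0.3, 0.3, -1.6]
grip_width: 0.0212
```

Emit:
move_arm:
  jaw: [255,255,255,255,255,255,255,255]
  dp:
    - [0,0,0.04]
    - [0,0,0.04]
    - [0,0,0.025]
    - [0,0,0.015]
    - [0,0,0.005]
    - [0,0,0.003]
    - [0,0,0]
    - [0,0,0]
  rotation:
    - [0,0,0]
    - [0,0,0]
    - [0,0,0]
    - [0,0,0]
    - [0,0,0]
    - [0,0,0]
    - [0,0,0]
    - [0,0,0]

```text
clock: 15.05
position: [0.5592, -0.2969, 0.049]
tool_rot: [3.141, 0.0, 1.555]
force: [1.0, 0.2, -1.2]
grip_width: 0.0214
```

Emit:
move_arm:
  jaw: [255,255,110,110,110,110,110,110,110,110]
  dp:
    - [0,0,0.0017]
    - [0,0,0]
    - [0,0,0]
    - [0,0,0]
    - [0,0,0]
    - [0,0,-0.02]
    - [0,0,-0.04]
    - [0,0,-0.06]
    - [0,0,-0.06]
    - [0,0,-0.03]
  rotation:
    - [0,0,0]
    - [0,0,0]
    - [0,0,0]
    - [0,0,0]
    - [0,0,0]
    - [0,0,0]
    - [0,0,0]
    - [0,0,0]
    - [0,0,0]
    - [0,0,0]

```text
clock: 16.3
position: [0.5595, -0.2972, 0.2191]
tool_rot: [3.138, 0.001, 1.555]
force: [-0.5, 0.5, -0.8]
grip_width: 0.0484
```

Emit:
move_arm:
  jaw: [0,0,0,0,0,0,0,0,0,0]
  dp:
    - [0,0,0]
    - [0,0,0]
    - [0,0,0]
    - [0,0,0]
    - [0,0,0]
    - [0,0,0]
    - [0,0,0]
    - [0,0,0]
    - [0,0,0]
    - [0,0,0]
  rotation:
    - [0,0,-0.05]
    - [0,0,-0.05]
    - [0,0,-0.05]
    - [0,0,-0.05]
    - [0,0,-0.05]
    - [0,0,-0.05]
    - [0,0,-0.05]
    - [0,0,-0.05]
    - [0,0,-0.05]
    - [0,0,-0.05]

```text
clock: 17.55
position: [0.5588, -0.297, 0.2163]
tool_rot: [-3.141, 0.0, 3.131]
force: [-0.2, 0.4, 0.5]
grip_width: 0.0853
```

```bash
python3 d.py 0.541 0.044 0.22 3.126; python3 - <<'E'
from h import *
c=calibration("top");im=grab_frame("top")
for k in("blue","brass","red","green"):
  for b in blobs(im,k,2): r=cv2.minAreaRect(b);print(k,np.round(plane(c,r[0],.04),4),r)
cv2.imwrite("pics/t2.png",cv2.resize(im[100:300,60:460],None,fx=2,fy=2))
E
```

```text
clk 17.55 pos [ 0.5588 -0.297   0.2163] rpy [-3.1406e+00  5.0000e-04  3.1308e+00] F [-0.2  0.4  0.5] w 0.0853 q [ 0.43  0.55 -0.05  1.59  0.03  1.    1.93]
dp [ 0.0269  0.426  -0.0046] rz 0.0015
blue [ 0.4694 -0.2949  0.04  ] ((384.49090576171875, 230.30856323242188), (65.32469177246094, 12.406399726867676), 1.6846843957901)
blue [0.3592 0.2378 0.04  ] ((155.2254180908203, 274.53466796875), (9.883718490600586, 42.04381561279297), 8.746161460876465)
brass [ 0.5598 -0.2955  0.04  ] ((384.4920959472656, 191.6663055419922), (65.5447769165039, 12.509634017944336), 2.726310968399048)
brass [ 0.7924 -0.5884  0.04  ] ((507.0, 96.0), (64.0, 8.0), 90.0)
red [0.5828 0.0445 0.04  ] ((240.0, 180.0), (46.0, 10.0), 90.0)
green [ 0.5804 -0.0382  0.04  ] ((275.0, 181.5), (45.0, 10.0), 90.0)
```

View pics/t2.png

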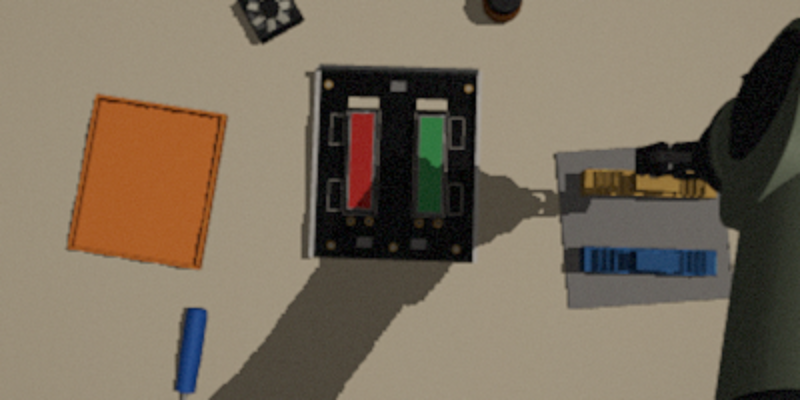

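Both bridges stand on the mat and the red and green modules are uncovered. In the crop, the red module is at (361,160) and green at (430,165). I'm moving above the red module and checking from near.

Emit:
move_arm:
  jaw: [80,80,80,80,80,80,80,80,80,80]
  dp:
    - [-0.001,0.03,0]
    - [-0.003,0.06,0]
    - [-0.004,0.06,0]
    - [-0.004,0.06,0]
    - [-0.004,0.06,0]
    - [-0.004,0.06,0]
    - [-0.003,0.055,0]
    - [0,0.03,0]
    - [0,0.01,0]
    - [0,0,0]
  rotation:
    - [0,0,0.0015]
    - [0,0,0]
    - [0,0,0]
    - [0,0,0]
    - [0,0,0]
    - [0,0,0]
    - [0,0,0]
    - [0,0,0]
    - [0,0,0]
    - [0,0,0]

```text
clock: 18.85
position: [0.5842, 0.0423, 0.2155]
tool_rot: [-3.141, 0.0, 3.12]
force: [-0.4, -0.4, -0.2]
grip_width: 0.0586
```

```bash
python3 d.py 0.581 0.0435 0.0165 3.126; python3 - <<'E'
from h import *
c=calibration("wrist");im=grab_frame("wrist")
for k in("red","green"):
  for b in blobs(im,k,1): r=cv2.minAreaRect(b);print(k,np.round(plane(c,r[0],.038),4),r,np.round([plane(c,p,.038)[:2] for p in cv2.boxPoints(r)],4).tolist())
cv2.imwrite("pics/w3.png",cv2.resize(im,None,fx=1.5,fy=1.5))
E
```

```text
clk 18.85 pos [0.5842 0.0423 0.2155] rpy [-3.1411e+00  4.0000e-04  3.1201e+00] F [-0.4 -0.4 -0.2] w 0.0586 q [-0.1   0.48 -0.1   1.72  0.06  0.95  1.32]
dp [0.004  0.0015 0.2488] rz -0.0019
red [0.579  0.0423 0.038 ] ((256.5, 170.5), (95.0, 21.0), 90.0) [[0.5269, 0.0322], [0.5274, 0.0547], [0.6361, 0.0535], [0.6356, 0.0288]]
green [ 0.5754 -0.0396  0.038 ] ((183.3683624267578, 168.9727325439453), (97.80611419677734, 22.30925178527832), 85.76361083984375) [[0.523, -0.0506], [0.5219, -0.0266], [0.633, -0.0275], [0.6345, -0.0538]]
```

View pics/w3.png

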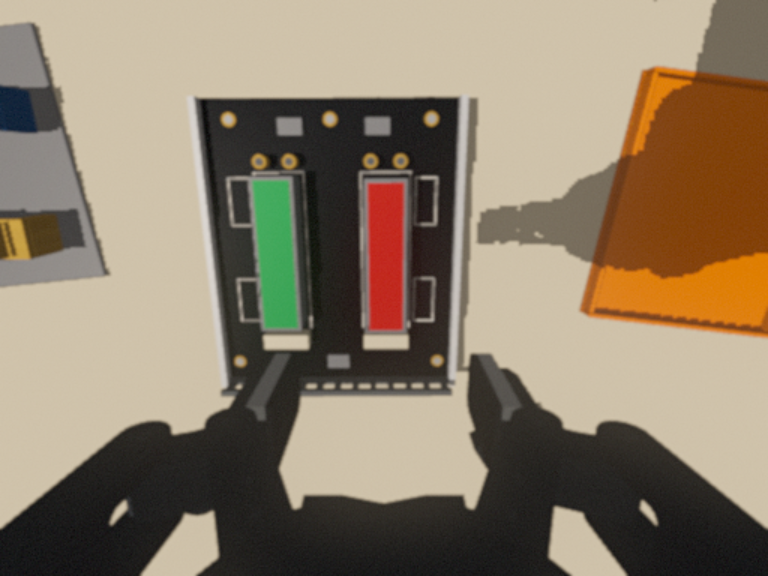

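The red module lies straight between the jaws at (385,255), with clear room on both sides. Descending.

Emit:
move_arm:
  jaw: [80,80,80,80,80,80,80,80,80,80]
  dp:
    - [0.005,0.001,0.02]
    - [0,0,0.05]
    - [0,0,0.05]
    - [0,0,0.05]
    - [0,0,0.03]
    - [0,0,0.02]
    - [0,0,0.015]
    - [0,0,0.01]
    - [0,0,0]
    - [0,0,0]
  rotation:
    - [0,0,-0.002]
    - [0,0,0]
    - [0,0,0]
    - [0,0,0]
    - [0,0,0]
    - [0,0,0]
    - [0,0,0]
    - [0,0,0]
    - [0,0,0]
    - [0,0,0]

```text
clock: 20.15
position: [0.5806, 0.0437, 0.0197]
tool_rot: [3.142, 0.001, 3.128]
force: [-0.7, 0.3, 0.0]
grip_width: 0.0586
```

```bash
python3 d.py 0.580 0.043 0.0165 3.126
```

```text
clk 20.15 pos [0.5806 0.0437 0.0197] rpy [3.1415e+00 9.0000e-04 3.1275e+00] F [-0.7  0.3  0. ] w 0.0586 q [-0.12  0.75 -0.08  1.84  0.11  0.55  1.29]
dp [ 0.0007 -0.0009  0.004 ] rz 0.0005
```

Emit:
move_arm:
  jaw: [80,255,255,255,255,255,255,255,255,255]
  dp:
    - [0,0,0.003]
    - [0,0,0]
    - [0,0,0]
    - [0,0,0]
    - [0,0,0]
    - [0,0,-0.02]
    - [0,0,-0.04]
    - [0,0,-0.05]
    - [0,0,-0.03]
    - [0,0,0]
  rotation:
    - [0,0,0]
    - [0,0,0]
    - [0,0,0]
    - [0,0,0]
    - [0,0,0]
    - [0,0,0]
    - [0,0,0]
    - [0,0,0]
    - [0,0,0]
    - [0,0,0]

```text
clock: 21.4
position: [0.5812, 0.0438, 0.1312]
tool_rot: [3.141, 0.004, 3.127]
force: [-0.2, 0.1, -1.6]
grip_width: 0.0312
```

```bash
python3 d.py 0.556 0.302 0.13 3.05
```

```text
clk 21.4 pos [0.5812 0.0438 0.1312] rpy [3.1411 0.0036 3.1274] F [-0.2  0.1 -1.6] w 0.0312 q [-0.11  0.58 -0.1   1.8   0.08  0.76  1.31]
dp [0.036  0.3223 0.0015] rz 0.0246
```

Emit:
move_arm:
  jaw: [255,255,255,255,255,255,255,255,255]
  dp:
    - [0.003,0.02,0]
    - [0.005,0.05,0]
    - [0.005,0.06,0]
    - [0.005,0.06,0]
    - [0.005,0.06,0]
    - [0.005,0.045,0]
    - [0.005,0.025,0]
    - [0,0,0]
    - [0,0,0]
  rotation:
    - [0,0,0]
    - [0,0,0]
    - [0,0,0]
    - [0,0,0]
    - [0,0,0]
    - [0,0,0]
    - [0,0,0]
    - [0,0,0.025]
    - [0,0,0]

```text
clock: 22.52
position: [0.557, 0.2997, 0.1282]
tool_rot: [-3.141, -0.001, 3.049]
force: [0.7, -0.6, -1.6]
grip_width: 0.0312
```

```bash
python3 d.py 0.556 0.302 0.01 3.05;  python3 - <<'E'
from h import *
im=grab_frame("wrist")
cv2.imwrite("pics/w4.png",cv2.resize(im,None,fx=1.2,fy=1.2))
E
```

```text
clk 22.52 pos [0.557  0.2997 0.1282] rpy [-3.1405e+00 -6.0000e-04  3.0492e+00] F [ 0.7 -0.6 -1.6] w 0.0312 q [-0.54  0.65 -0.08  1.66  0.06  0.83  0.84]
dp [0.0015 0.0027 0.1477] rz -0.0003
```

View pics/w4.png

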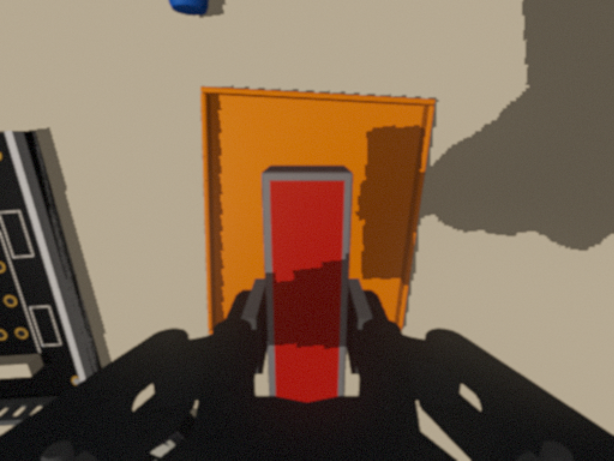

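The module is held level, centred over the tray.

Emit:
move_arm:
  jaw: [255,255,255,255,255,255,255,255]
  dp:
    - [0,0,0.03]
    - [0,0,0.04]
    - [0,0,0.04]
    - [0,0,0.02]
    - [0,0,0.01]
    - [0,0,0.005]
    - [0,0,0]
    - [0,0,0]
  rotation:
    - [0,0,0]
    - [0,0,0]
    - [0,0,0]
    - [0,0,0]
    - [0,0,0]
    - [0,0,0]
    - [0,0,0]
    - [0,0,0]

```text
clock: 23.58
position: [0.5577, 0.3002, 0.0134]
tool_rot: [3.141, 0.001, 3.049]
force: [0.2, -0.0, -1.8]
grip_width: 0.0312
```

Emit:
move_arm:
  jaw: [255,255,255,255,255]
  dp:
    - [0,0,0.002]
    - [0,0,0.002]
    - [0,0,0.0005]
    - [0,0,0]
    - [0,0,0]
  rotation:
    - [0,0,0]
    - [0,0,0]
    - [0,0,0]
    - [0,0,0]
    - [0,0,0]

```text
clock: 24.2
position: [0.5574, 0.3, 0.0091]
tool_rot: [-3.142, 0.0, 3.049]
force: [-0.4, -0.2, -1.3]
grip_width: 0.031
```

Emit:
move_arm:
  jaw: [255,255,80,80,80,80,80,80,80,80]
  dp:
    - [0,0,0.0008]
    - [0,0,0]
    - [0,0,0]
    - [0,0,0]
    - [0,0,0]
    - [0,0,-0.03]
    - [0,0,-0.06]
    - [0,0,-0.07]
    - [0,0,-0.06]
    - [0,0,-0.03]
  rotation:
    - [0,0,0]
    - [0,0,0]
    - [0,0,0]
    - [0,0,0]
    - [0,0,0]
    - [0,0,0]
    - [0,0,0]
    - [0,0,0]
    - [0,0,0]
    - [0,0,0]

```text
clock: 25.45
position: [0.558, 0.3004, 0.2114]
tool_rot: [3.14, 0.003, 3.049]
force: [-0.1, -0.7, -0.7]
grip_width: 0.0583
```

```bash
python3 d.py 0.560 -0.2965 0.21 1.5554;  python3 - <<'E'
from h import *
c=calibration("wrist");im=grab_frame("wrist")
for b in blobs(im,"red",2): r=cv2.minAreaRect(b);print(np.round(plane(c,r[0],.03),4),r)
cv2.imwrite("pics/w5.png",cv2.resize(im,None,fx=1.2,fy=1.2))
E
```

```text
clk 25.45 pos [0.558  0.3004 0.2114] rpy [3.1397e+00 2.5000e-03 3.0489e+00] F [-0.1 -0.7 -0.7] w 0.0583 q [-0.53  0.55 -0.08  1.6   0.05  0.99  0.85]
dp [-0.0715 -0.7426  0.0018] rz 0.4754
[0.5568 0.2992 0.03  ] ((255.0, 173.0), (94.0, 22.0), 90.0)
```

View pics/w5.png

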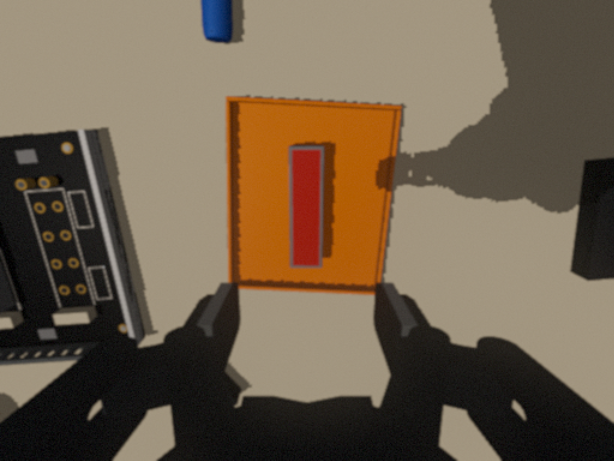

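The red module lies flat in the tray, label up, at (0.557, 0.299). Now the brass bridge: re-grasp at its release pose, then return it to its original grasp pose.

Emit:
move_arm:
  jaw: [80,80,80,80,80,80,80,80,80,80]
  dp:
    - [0,0,0]
    - [0,0,0]
    - [0,0,0]
    - [0,0,0]
    - [0,0,0]
    - [0,0,0]
    - [0,0,0]
    - [0,0,0]
    - [0,0,0]
    - [0,0,0]
  rotation:
    - [0,0,0.0475]
    - [0,0,0.0475]
    - [0,0,0.0475]
    - [0,0,0.0475]
    - [0,0,0.0475]
    - [0,0,0.0475]
    - [0,0,0.0475]
    - [0,0,0.0475]
    - [0,0,0.0475]
    - [0,0,0.0475]

```text
clock: 26.75
position: [0.5573, 0.3, 0.2082]
tool_rot: [-3.141, 0.0, 1.552]
force: [-0.1, -0.6, -0.4]
grip_width: 0.0582
```

Emit:
move_arm:
  jaw: [110,110,110,110,110,110,110,110,110,110]
  dp:
    - [-0.05,0,0]
    - [-0.07,0,0]
    - [-0.07,0,0]
    - [-0.07,0,0]
    - [-0.07,0,0]
    - [-0.07,0,0]
    - [-0.07,0,0]
    - [-0.07,0,0]
    - [-0.07,0,0]
    - [-0.07,0,0]
  rotation:
    - [0,0,0]
    - [0,0,0]
    - [0,0,0]
    - [0,0,0]
    - [0,0,0]
    - [0,0,0]
    - [0,0,0]
    - [0,0,0]
    - [0,0,0]
    - [0,0,0]

```text
clock: 28.0
position: [0.5495, -0.2456, 0.2084]
tool_rot: [3.142, -0.0, 1.557]
force: [0.7, -0.0, 0.5]
grip_width: 0.0483
```

```bash
python3 d.py 0.5593 -0.297 0.0475 1.5554; python3 - <<'E'
from h import *
c=calibration("top");im=grab_frame("top")
for k in("brass","red","green"):
  for b in blobs(im,k,1): r=cv2.minAreaRect(b);print(k,np.round(plane(c,r[0],.04),4),r)
E
```

```text
clk 28.0 pos [ 0.5495 -0.2456  0.2084] rpy [ 3.1416e+00 -1.0000e-04  1.5571e+00] F [ 0.7 -0.   0.5] w 0.0483 q [ 0.08  0.53  0.35  1.7  -0.22  0.94  0.5 ]
dp [-0.0641  0.0131  0.2011] rz 0.0005
brass [ 0.7826 -0.581   0.04  ] ((504.0, 100.0), (72.0, 14.0), 90.0)
red [0.5601 0.2977 0.04  ] ((132.64431762695312, 188.13153076171875), (9.821800231933594, 45.78173828125), 7.352379322052002)
green [ 0.5792 -0.0376  0.04  ] ((274.77960205078125, 181.9935302734375), (9.789884567260742, 46.27410888671875), 1.6846843957901)
```

Emit:
move_arm:
  jaw: [110,110,110,110,110,110,110,110,110]
  dp:
    - [-0.04,0.008,0]
    - [-0.024,0.005,0]
    - [0,0,0]
    - [0,0,0.04]
    - [0,0,0.04]
    - [0,0,0.03]
    - [0,0,0.02]
    - [0,0,0]
    - [0,0,0]
  rotation:
    - [0,0,0.0005]
    - [0,0,0]
    - [0,0,0]
    - [0,0,0]
    - [0,0,0]
    - [0,0,0]
    - [0,0,0]
    - [0,0,0]
    - [0,0,0]

```text
clock: 29.18
position: [0.5599, -0.2953, 0.1055]
tool_rot: [3.14, 0.0, 1.555]
force: [-0.4, -0.2, -0.4]
grip_width: 0.0484
```

```bash
python3 d.py 0.5593 -0.297 0.0475 1.5554
```

```text
clk 29.18 pos [ 0.5599 -0.2953  0.1055] rpy [3.1405e+00 4.0000e-04 1.5554e+00] F [-0.4 -0.2 -0.4] w 0.0484 q [ 0.19  0.71  0.3   1.69 -0.28  0.79  0.61]
dp [-0.0022 -0.0007  0.0724] rz -0.0
```

Emit:
move_arm:
  jaw: [110,110,110,110,110,255,255,255,255,255]
  dp:
    - [-0.0022,-0.0007,0.03]
    - [0,0,0.025]
    - [0,0,0.0165]
    - [0,0,0]
    - [0,0,0]
    - [0,0,0]
    - [0,0,0]
    - [0,0,0]
    - [0,0,0]
    - [0,0,0]
  rotation:
    - [0,0,0]
    - [0,0,0]
    - [0,0,0]
    - [0,0,0]
    - [0,0,0]
    - [0,0,0]
    - [0,0,0]
    - [0,0,0]
    - [0,0,0]
    - [0,0,0]

```text
clock: 30.42
position: [0.5592, -0.2971, 0.048]
tool_rot: [3.141, 0.0, 1.555]
force: [-2.8, 0.5, 7.1]
grip_width: 0.021
```

```bash
python3 d.py 0.5593 -0.297 0.1475 1.5554
```

```text
clk 30.43 pos [ 0.5592 -0.2971  0.048 ] rpy [3.1407e+00 3.0000e-04 1.5552e+00] F [-2.8  0.5  7.1] w 0.021 q [ 0.22  0.79  0.27  1.71 -0.3   0.68  0.63]
dp [ 0.0002  0.0002 -0.1244] rz -0.0001
```

Emit:
move_arm:
  jaw: [255,255,255,255]
  dp:
    - [0,0,-0.03]
    - [0,0,-0.05]
    - [0,0,-0.04]
    - [0,0,0]
  rotation:
    - [0,0,0]
    - [0,0,0]
    - [0,0,0]
    - [0,0,0]

```text
clock: 30.92
position: [0.5598, -0.2975, 0.1457]
tool_rot: [3.138, 0.001, 1.555]
force: [-0.4, 0.9, -1.9]
grip_width: 0.0215
```

Emit:
move_arm:
  jaw: [255,255,255,255,255,255,255,255,255,255]
  dp:
    - [0.02,0.0034,0]
    - [0.05,0.01,0]
    - [0.05,0.01,0]
    - [0.05,0.01,0]
    - [0.05,0.01,0]
    - [0.05,0.01,0]
    - [0.05,0.01,0]
    - [0.035,0.005,0]
    - [0.02,0.003,0]
    - [0,0,0]
  rotation:
    - [0,0,0]
    - [0,0,0]
    - [0,0,0]
    - [0,0,0]
    - [0,0,0]
    - [0,0,0]
    - [0,0,0]
    - [0,0,0]
    - [0,0,0]
    - [0,0,0]

```text
clock: 32.17
position: [0.6202, 0.0033, 0.1426]
tool_rot: [-3.141, -0.0, 1.557]
force: [-0.7, -0.6, -1.6]
grip_width: 0.0212
```

```bash
python3 d.py 0.6209 0.0023 0.0556 1.5553
```

```text
clk 32.17 pos [0.6202 0.0033 0.1426] rpy [-3.1405 -0.      1.5569] F [-0.7 -0.6 -1.6] w 0.0212 q [-0.32  0.64  0.34  1.7  -0.27  0.84  0.12]
dp [-0.0012  0.0008  0.1088] rz 0.0005
```

Emit:
move_arm:
  jaw: [255,255,255,255,255,255]
  dp:
    - [-0.001,0.001,0.03]
    - [0,0,0.03]
    - [0,0,0.02]
    - [0,0,0.01]
    - [0,0,0]
    - [0,0,0]
  rotation:
    - [0,0,0]
    - [0,0,0]
    - [0,0,0]
    - [0,0,0]
    - [0,0,0]
    - [0,0,0]

```text
clock: 32.92
position: [0.6218, 0.0012, 0.072]
tool_rot: [3.141, -0.0, 1.555]
force: [-0.7, -0.1, -0.8]
grip_width: 0.0214
```

```bash
python3 d.py 0.6209 0.0023 0.0556 1.5553;  python3 - <<'E'
from h import *
im=grab_frame("scene");cv2.imwrite("pics/s2.png",cv2.resize(im[150:290,150:350],None,fx=4,fy=4,interpolation=cv2.INTER_CUBIC))
E
```

```text
clk 32.92 pos [0.6218 0.0012 0.072 ] rpy [ 3.1406 -0.      1.5551] F [-0.7 -0.1 -0.8] w 0.0214 q [-0.29  0.74  0.3   1.74 -0.31  0.71  0.15]
dp [ 0.0014 -0.0011  0.0205] rz -0.0001
```

View pics/s2.png

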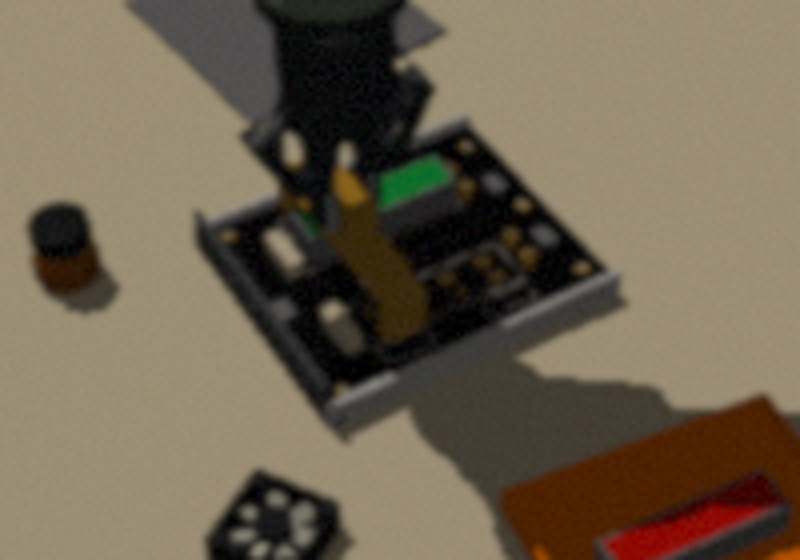

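The brass bridge is upright just above the board and level over its place. Lowering the last 16 mm.

Emit:
move_arm:
  jaw: [255,255,255,255,255,255]
  dp:
    - [0.0013,-0.001,0.008]
    - [0,0,0.007]
    - [0,0,0.003]
    - [0,0,0.0015]
    - [0,0,0]
    - [0,0,0]
  rotation:
    - [0,0,0]
    - [0,0,0]
    - [0,0,0]
    - [0,0,0]
    - [0,0,0]
    - [0,0,0]

```text
clock: 33.72
position: [0.6204, 0.0023, 0.056]
tool_rot: [-3.141, -0.0, 1.555]
force: [-3.1, 0.2, 6.6]
grip_width: 0.0212
```

Emit:
move_arm:
  jaw: [110,110,110,110,110,110,110,110]
  dp:
    - [0,0,0]
    - [0,0,0]
    - [0,0,0]
    - [0,0,-0.02]
    - [0,0,-0.04]
    - [0,0,-0.06]
    - [0,0,-0.05]
    - [0,0,0]
  rotation:
    - [0,0,0]
    - [0,0,0]
    - [0,0,0]
    - [0,0,0]
    - [0,0,0]
    - [0,0,0]
    - [0,0,0]
    - [0,0,0]

```text
clock: 34.72
position: [0.6221, 0.0021, 0.1958]
tool_rot: [3.136, -0.001, 1.555]
force: [0.8, 0.0, -0.6]
grip_width: 0.0486
```

```bash
python3 d.py 0.4682 -0.2978 0.0475 1.5552
```

```text
clk 34.73 pos [0.6221 0.0021 0.1958] rpy [ 3.1359e+00 -8.0000e-04  1.5549e+00] F [ 0.8  0.  -0.6] w 0.0486 q [-0.34  0.58  0.37  1.66 -0.25  0.94  0.1 ]
dp [-0.3779 -0.1864  0.1854] rz -0.0001
```

Emit:
move_arm:
  jaw: [110,110,110,110,110,110,110,110,110,110]
  dp:
    - [-0.03,-0.015,0]
    - [-0.055,-0.027,0]
    - [-0.055,-0.027,0]
    - [-0.055,-0.027,0]
    - [-0.055,-0.027,0]
    - [-0.055,-0.027,0]
    - [-0.045,-0.023,0]
    - [-0.028,-0.0135,0]
    - [0,0,0]
    - [0,0,0]
  rotation:
    - [0,0,0]
    - [0,0,0]
    - [0,0,0]
    - [0,0,0]
    - [0,0,0]
    - [0,0,0]
    - [0,0,0]
    - [0,0,0]
    - [0,0,0]
    - [0,0,0]

```text
clock: 35.98
position: [0.467, -0.297, 0.1917]
tool_rot: [-3.142, -0.0, 1.556]
force: [0.7, -0.1, -0.4]
grip_width: 0.0484
```

Emit:
move_arm:
  jaw: [110,110,110,110,110,110,110]
  dp:
    - [0,0,0.03]
    - [0,0,0.04]
    - [0,0,0.04]
    - [0,0,0.02]
    - [0,0,0.01]
    - [0,0,0]
    - [0,0,0]
  rotation:
    - [0,0,0]
    - [0,0,0]
    - [0,0,0]
    - [0,0,0]
    - [0,0,0]
    - [0,0,0]
    - [0,0,0]

```text
clock: 36.85
position: [0.4672, -0.2979, 0.0806]
tool_rot: [3.14, 0.0, 1.555]
force: [-0.3, 0.1, 0.0]
grip_width: 0.0486
```

```bash
python3 d.py 0.4682 -0.2978 0.0475 1.5552; python3 - <<'E'
from h import *
c=calibration("top");im=grab_frame("top");cv2.imwrite("raw_t3.png",im)
for k in("brass","green"):
  for b in blobs(im,k,2): r=cv2.minAreaRect(b);print(k,np.round(plane(c,r[0],.048),4),r)
E
```

```text
clk 36.85 pos [ 0.4672 -0.2979  0.0806] rpy [3.1405e+00 5.0000e-04 1.5552e+00] F [-0.3  0.1  0. ] w 0.0486 q [ 0.24  0.65  0.31  1.92 -0.32  0.62  0.74]
dp [0.0002 0.0013 0.0413] rz 0.0
brass [0.6231 0.0036 0.048 ] ((257.5320129394531, 162.84812927246094), (65.30814361572266, 13.883533477783203), 1.5911403894424438)
brass [ 0.7841 -0.5783  0.048 ] ((504.5, 98.5), (69.0, 13.0), 90.0)
green [ 0.5646 -0.0372  0.048 ] ((274.6100769042969, 187.86695861816406), (9.753098487854004, 34.04497528076172), 1.7357045412063599)
```

The brass bridge is back within about 1.5 mm of its start: pixel (257.5, 162.8), against (258.0, 163.1) before. Now grasp the blue bridge.

Emit:
move_arm:
  jaw: [110,110,110,110,255,255,255,255,255]
  dp:
    - [0.0002,0.0013,0.025]
    - [0,0,0.0155]
    - [0,0,0]
    - [0,0,0]
    - [0,0,0]
    - [0,0,0]
    - [0,0,0]
    - [0,0,0]
    - [0,0,0]
  rotation:
    - [0,0,0]
    - [0,0,0]
    - [0,0,0]
    - [0,0,0]
    - [0,0,0]
    - [0,0,0]
    - [0,0,0]
    - [0,0,0]
    - [0,0,0]

```text
clock: 38.02
position: [0.4679, -0.2977, 0.0479]
tool_rot: [3.141, 0.0, 1.555]
force: [-1.7, 1.0, 6.2]
grip_width: 0.0215
```

Emit:
move_arm:
  jaw: [255,255,255,255]
  dp:
    - [0,0,-0.03]
    - [0,0,-0.05]
    - [0,0,-0.04]
    - [0,0,0]
  rotation:
    - [0,0,0]
    - [0,0,0]
    - [0,0,0]
    - [0,0,0]

```text
clock: 38.52
position: [0.4687, -0.2981, 0.1454]
tool_rot: [3.138, 0.001, 1.555]
force: [-0.1, -0.1, -2.8]
grip_width: 0.0213
```

```bash
python3 d.py 0.5395 0.002 0.055 1.5552
```

```text
clk 38.52 pos [ 0.4687 -0.2981  0.1454] rpy [3.1381e+00 1.4000e-03 1.5552e+00] F [-0.1 -0.1 -2.8] w 0.0213 q [ 0.2   0.55  0.36  1.88 -0.28  0.75  0.7 ]
dp [0.3764 0.0826 0.1131] rz 0.0
```

Emit:
move_arm:
  jaw: [255,255,255,255,255,255,255,255,255,255]
  dp:
    - [0.02,0.005,0]
    - [0.05,0.011,0]
    - [0.05,0.011,0]
    - [0.05,0.011,0]
    - [0.05,0.011,0]
    - [0.05,0.011,0]
    - [0.05,0.011,0]
    - [0.036,0.008,0]
    - [0.02,0.004,0]
    - [0,0,0]
  rotation:
    - [0,0,0]
    - [0,0,0]
    - [0,0,0]
    - [0,0,0]
    - [0,0,0]
    - [0,0,0]
    - [0,0,0]
    - [0,0,0]
    - [0,0,0]
    - [0,0,0]

```text
clock: 39.78
position: [0.5385, 0.0031, 0.1427]
tool_rot: [-3.141, 0.0, 1.557]
force: [0.6, -0.8, -2.1]
grip_width: 0.0214
```

Emit:
move_arm:
  jaw: [255,255,255,255,255,255]
  dp:
    - [0,0,0.03]
    - [0,0,0.03]
    - [0,0,0.02]
    - [0,0,0.01]
    - [0,0,0]
    - [0,0,0]
  rotation:
    - [0,0,0]
    - [0,0,0]
    - [0,0,0]
    - [0,0,0]
    - [0,0,0]
    - [0,0,0]

```text
clock: 40.52
position: [0.5392, 0.002, 0.0719]
tool_rot: [3.141, -0.0, 1.555]
force: [-0.5, -0.5, -1.6]
grip_width: 0.0214
```

```bash
python3 d.py 0.5395 0.002 0.055 1.5552
```

```text
clk 40.52 pos [0.5392 0.002  0.0719] rpy [ 3.1408e+00 -1.0000e-04  1.5551e+00] F [-0.5 -0.5 -1.6] w 0.0214 q [-0.34  0.65  0.31  1.96 -0.34  0.58  0.18]
dp [-0.      0.0004  0.0211] rz -0.0
```

Emit:
move_arm:
  jaw: [255,255,255,255,255,255]
  dp:
    - [0,0.0004,0.008]
    - [0,0,0.007]
    - [0,0,0.003]
    - [0,0,0.0015]
    - [0,0,0]
    - [0,0,0]
  rotation:
    - [0,0,0]
    - [0,0,0]
    - [0,0,0]
    - [0,0,0]
    - [0,0,0]
    - [0,0,0]

```text
clock: 41.28
position: [0.539, 0.0021, 0.0559]
tool_rot: [-3.141, -0.0, 1.555]
force: [-2.5, -0.5, 6.2]
grip_width: 0.0212
```

Emit:
move_arm:
  jaw: [110,110,110,110,110,110,110,110,110]
  dp:
    - [0,0,0]
    - [0,0,0]
    - [0,0,0]
    - [0,0,-0.02]
    - [0,0,-0.05]
    - [0,0,-0.07]
    - [0,0,-0.07]
    - [-0.005,0.04,0]
    - [0,0,0]
  rotation:
    - [0,0,0]
    - [0,0,0]
    - [0,0,0]
    - [0,0,0]
    - [0,0,0]
    - [0,0,0]
    - [0,0,0]
    - [0,0,0]
    - [0,0,0]

```text
clock: 42.4
position: [0.5724, -0.0025, 0.2252]
tool_rot: [3.139, -0.0, 1.555]
force: [-1.2, -1.0, -0.2]
grip_width: 0.0483
```

```bash
python3 - <<'E'
from h import *
s=bot.observe();print(s["clock"],s["position"],s["force"])
c=calibration("wrist");im=grab_frame("wrist");c1=dict(np.load("w1.npz"));im1=cv2.imread("raw_w1.png")
for k in("blue","brass","green"):
  for n,i,cc in(("before",im1,c1),("now",im,c)):
    r=cv2.minAreaRect(blobs(i,k,1)[0]);print(k,n,np.round(plane(cc,r[0],.048),4),np.round(r[1],1),round(r[2],1))
cv2.imwrite("pics/w6.png",cv2.resize(im,None,fx=1.5,fy=1.5))
E
```

```text
42.4 [ 0.57243344 -0.00249833  0.2252175 ] [-1.16140722 -0.99135322 -0.18759759]
blue before [0.5385 0.0076 0.048 ] [133.  30.] 90.0
blue now [0.5384 0.0076 0.048 ] [136.4  30.1] 89.0
brass before [0.6209 0.0058 0.048 ] [ 32.4 134.8] 1.5
brass now [0.6216 0.0062 0.048 ] [ 32.6 136.8] 1.5
green before [ 0.579  -0.0365  0.048 ] [18. 40.] 90.0
green now [ 0.5786 -0.0358  0.048 ] [43. 19.] -0.0
```

View pics/w6.png

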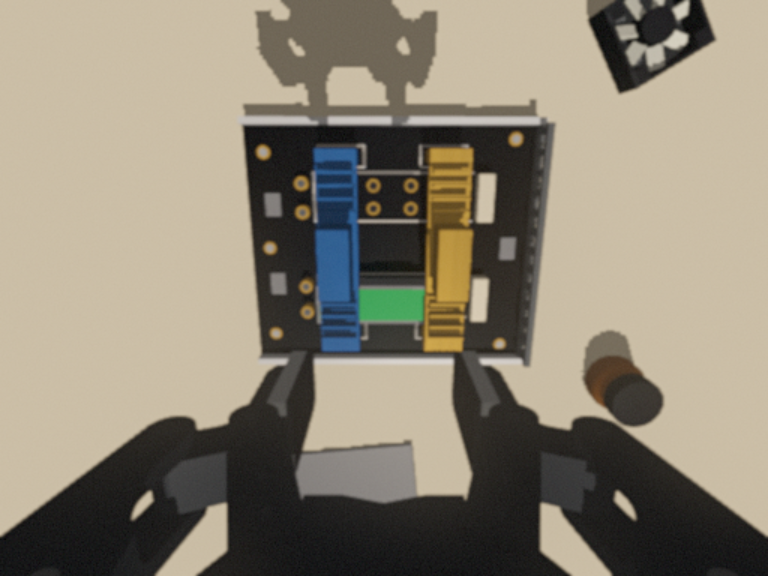

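Both bridges stand in their outlines within about 1 mm of their start, green is unmoved, and the gripper is clear. Last a check of the other objects from the top camera against the first picture, then I hand in.

```bash
python3 - <<'E'
from h import *
from workcell import workorder
a=cv2.imread("raw_top.png");b=grab_frame("top");c=calibration("top")
r=cv2.minAreaRect(blobs(b,"red",1)[0]);print("red",np.round(plane(c,r[0],.03),4))
for n,(x0,x1,y0,y1) in dict(fan=(170,218,82,128),jar=(285,330,82,118),driver=(138,170,248,345)).items():
    res=cv2.matchTemplate(b[y0-12:y1+12,x0-12:x1+12],a[y0:y1,x0:x1],cv2.TM_CCOEFF_NORMED);_,v,_,l=cv2.minMaxLoc(res);print(n,"shift px",l[0]-12,l[1]-12,round(v,3))
print(bot.observe()["clock"]);print(workorder.job_done())
E
```

```text
red [0.6048 0.296  0.03  ]
fan shift px 0 0 0.936
jar shift px 0 0 0.92
driver shift px 0 0 0.868
42.5
the job is handed in; nothing more can be done
None
```

The job is handed in at about 42.5 s of the 134 s allowed. I moved both bridges to the mat, laid the failed module in the orange tray label up, then returned blue to the near end and brass to the far end.

**What the last checks showed:**
- **Bridges:** both stand upright in their outlines. The wrist camera puts them within about 1 mm of where they started, with the same orientation.
- **Green module:** within about 1 mm of its start.
- **Screwdriver, jar and fan:** no pixel shift between the first and last top views.
- **Gripper:** open and well clear of everything, with no significant force on it.

**One reading disagreed:** the final top view put the centre of the red label at x = 0.605. The wrist camera gave 0.557 right after release, and an earlier top view gave 0.560. I think the arm or its shadow covered part of the label, since nothing went near the tray after release. I did not confirm this with another picture before handing in. At 0.605 the module's centre would still be within the allowed part of the tray.

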